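# Shut the watch pressure tester and lock it with its spring cotter

## Robot

A 6-joint arm with a two-finger parallel gripper is mounted at the origin on the work surface. World frame = base frame: x ahead of the robot, y to its left, z up, the work surface at z = 0. Lengths are in mm, angles in rad, forces in N, time in s.
With the tool pointing down it reaches from about 400 to 925 mm from the base axis. Payload 12.5 kg.
Tool frame: the origin (TCP) lies on the centre line of the jaws, within the pads' length; the fingertips stand 19 mm ahead of it and the grasp point (between the pads) is the TCP; z points along the fingers, y is the line along which they close (so a half turn about z gives the same grasp; the last joint's range is limited). The gripper opens to 95 mm and grips with 3 to 60 N. Pads are 20 mm wide; open, the fingers measure 119 mm over their backs; the gripper's body (75 mm by 180 mm) begins 59 mm behind the grasp point.
Start: joints at [1.007, 0.491, 1.559, -0, 1.092, -0.106], TCP at [276.222, 560.668, 207.961] pointing down, gripper open.
Joint ranges: [-3.1, 3.1], [-0.84, 2.19], [0.05, 2.79], [-1.13, 4.28], [0.06, 2.93], [-2.69, 2.69]. Speed limits (rad/s): [2.22, 2.22, 2.79, 3.14, 3.14, 3.14].

## Interface

Orientations are given as [roll, pitch, yaw] about the fixed x, y, z axes, in that order (R = Rz(yaw) Ry(pitch) Rx(roll)).
In Python, from cell import state, read_camera, job_done gives the robot as it stands.
- The arm moves only by the tool arm_command, never from a script. Its argument "deltas" is a list of rows, each an object of numbers: "dx", "dy", "dz": the shift along the world's x, y, z in m; "yaw": the turn about the world's z in degrees. In form: [{"dx": .., "dy": .., "dz": .., "yaw": ..}, ...]. A call has 1 to 20 rows; each row shifts and turns the commanded pose from where the row before left it; what a row does not reach is not made up. A row lasts 1/10 s, in which the tool goes at most 50 mm and 8.59 degrees, less where a joint would pass 70% of its speed; a pose out of reach is approached as far as the arm can. A call with a gripper value outside its range is refused whole. "gripper" is the finger opening in m, from 0 to 0.0951, set as the call begins (left out, the last holds). The fingers move at their own pace and stop on an object; the grip force is fixed at half the most. Time passes only in rows, so rows that do not move let the fingers close. It gives the time, the measured TCP pose, the force, the opening and the grip force at its end, in the units of the state.
- state(): the state, without advancing time (a new reading comes with each control period).
- read_camera(name): name is "scene" or "side" or "wrist"; returns a dict with "color" (420x560x3 uint8, red, green, blue), "range_z" (420x560 float32, mm along the optical axis (not along the pixel's ray), 0 where there is no reading), "fx", "fy", "cx", "cy" (pixels), "k1" (the pictures are not rectified: a ray, as slopes to the right and down, at radius r is drawn at 1 + k1 r^2 times it, then the intrinsics apply), "extrinsics" (4x4, takes a point from camera to world coordinates). Camera axes: x right, y up, looking along -z (the intrinsics and any distortion apply to the point x, -y, -z); pixel columns grow to the right and rows downward; lengths in mm; the calibration is good to about 2 mm. A picture is of the moment at which its call begins.
- job_done(): hands the job in; it is judged then, once.
The state is a dict: "t": time; "joints": joint angles; "qvel": joint speeds; "tau": joint torques, N m; "eef_pos": TCP position; "tcp_rot": TCP orientation; "ft_force": force on the tool from outside, world axes, zero at the start; "moment": the same for the moment, N m; "opening": opening from 0.0 (shut) to 1.0 (fully open); "grip_force": force on a finger pad.
Only numpy, scipy, OpenCV 4.12 (cv2) and the standard library are available. Lean on these libraries where they do the work, as an engineer would, in place of code of your own. Each camera call takes 0.05 s, during which the arm holds its last target. There are 200 camera calls.

## Task

Shut the lid of the blue watch pressure tester, so that its tongue drops over the steel post, then lock it: push the straight leg of the orange-handled spring cotter through the cross hole in the post, from either side, until its bent leg snaps over the post and the handle is up against it. Leave the lid shut and the cotter in place, and do not disturb the watch, loupe, screwdriver and blower lying about.

Things in the scene. Friction and masses are not known exactly. Their poses are not given: they have to be found in the camera images.
- tester: Blue pressure tester fixed to the bench, a watch inside: chamber 100 x 100 mm, walls to 60 mm up, base plate 150 x 150 x 12 mm. Origin under the chamber's centre; x points from its front to the hinge (hinge line at x 55, z 64 mm, along y), z up. At the front a steel post. A gauge sticks out 17 mm on the +y side, up to 48 mm high.
- hole (a point): Centre of the post's cross hole, at (-62, 0, 85) mm in the tester's frame, axes as the tester's. The hole runs through along y, 16 mm long, 8 mm wide (x), 6 mm high, mouths rounded to 3 mm radius. The post is 20 mm wide (x), 16 mm thick (y), top 95 mm up, with a red line across its top along the hole's direction.
- lid (a joint): Angle of the aluminium lid, rad: 0 shut, flat, its top 68 mm up; 1.57 upright; 1.9 the stop. Stiff hinge: starts at 1.4 to 1.9 and stays; brought forward below 0.9 it sinks shut by itself in 1 to 3 s (3 N at the edge moves it). 100 mm wide; its slotted tongue, 36 mm wide, drops round the post and, shut, ends 18 mm in front of the post's centre.
- lid_edge (a point): Middle of the lid's free end (the tongue's tip, 36 mm wide, 8 mm thick), 135 mm from the hinge.
- cotter: Spring cotter lying flat and loose, about 40 g. Orange handle 50 long (x), 22 wide (y), 24 mm high; origin at the centre of its underside, z up. Ahead of it (+x), 12 mm up, a straight leg and a bent spring leg of 5 mm round steel wire, the bent one on the +y side. Grip the handle across its width near its middle; push along +x, which takes 5 to 10 N to spread the bent leg.
- seat (a point): Point on the straight leg's axis at (33, -6, 12) mm in the cotter's frame; it lies at the hole's centre when the cotter is fully home, the handle's front face (x = 25) against the post. Home, it stays by itself.
- leg_tip (a point): Round end of the straight leg, at (82.5, -6, 12) mm in the cotter's frame. The leg is 5 mm thick and runs straight along x.
- bow (a joint): Opening of the cotter's bent leg, rad: 0 relaxed, about 0.14 when its crest rides over the post, 0 again once snapped over; stop 0.30. Relaxed, it runs at y of 6 to 8 mm beside the handle's front, comes in to y = 3 mm at x = 46 mm (crest) and flares to y = 13 mm at x = 65 mm. The straight leg enters the hole first.
- watch: Bystander: loose steel watch head, 42 mm across, 11 mm high. Origin under its centre.
- loupe: Bystander: black eye loupe, a cup 38 mm across and 34 mm high. Origin under its centre.
- driver: Bystander: screwdriver with a yellow handle, 150 mm long, lying along its x. Origin under its middle.
- blower: Bystander: brown rubber-bulb dust blower, 60 mm across, 85 mm high, standing nozzle up. Origin under its centre.
There are look-alikes about, which are no part of the job. There is more than one size of the tester; the job needs the larger. What is shaped like the cotter but purple is not meant.

How it is judged (in metres and radians):
On the way:
1. the lid is shut, before the cotter is pushed in (value of joint lid below 0.06 rad and distance between seat and hole above 0.06 m), for 0.2 s.
At the end, for the whole second after the job is handed in: The lid is shut (within 0.06 rad); the cotter's straight leg is through the post's cross hole, its seat point within 6 mm of the hole's centre and the leg within 0.25 rad of the hole's line; the bent leg has sprung back (opening below 0.03 rad); the cotter is at rest (distance between seat and hole below 0.006 m and angle between the x axis of cotter and the y axis of tester, either way round below 0.25 rad and value of joint bow below 0.03 rad and value of joint lid below 0.06 rad and linear speed of cotter below 0.02 m/s); the robot touches nothing.
It fails at once if a bystander (watch, loupe, screwdriver or blower) is moved more than 30 mm (distance of any of watch, loupe, driver, blower from where it was at the start of the episode above 0.03 m).
It also fails if it takes over 58 s, if anything falls off the work surface, if the arm or the gripper's body presses on something with over 40 N, if the wrist force passes 120 N, or if a joint passes its speed limit or range.

## Working session

There is one attempt and no reset: what is moved stays moved. The work goes in short steps, Python scripts to look and compute and a tool call to move; the robot and the scene stay as the last step left them, time stands still between calls to the robot, and variables do not carry over. Pictures are saved under pics/ and viewed, at most 11 in all, crops included, and the job is handed in when it is done.

Besides the shell and the picture viewer there is one more tool, called after "Emit:" as name(argument=value, ...) on one line, values as JSON. arm_command: Moves the arm, as the interface text tells. Its arguments: {"type":"object","properties":{"deltas":{"type":"array"},"gripper":{"type":"number"}},"required":["deltas"]}

```bash
mkdir -p pics; ls; cat > h.py <<'E'
import numpy as np,cv2
from cell import state,read_camera,job_done
def slopes(c,uv):
    uv=np.atleast_2d(np.float64(uv)); d=(uv-[c['cx'],c['cy']])/[c['fx'],c['fy']]; s=d.copy()
    for _ in range(20): s=d/(1+c['k1']*(s**2).sum(1,keepdims=True))
    return s
def pts(c,uv):
    "world points by depth"
    uv=np.atleast_2d(uv); s=slopes(c,uv); z=c['range_z'][uv[:,1].astype(int),uv[:,0].astype(int)][:,None]
    E=c['extrinsics']; p=np.hstack([s[:,:1]*z,-s[:,1:]*z,-z]); return p@E[:3,:3].T+E[:3,3]
def onplane(c,uv,h):
    s=slopes(c,uv);E=c['extrinsics'];d=np.hstack([s[:,:1],-s[:,1:],-np.ones((len(s),1))])@E[:3,:3].T
    return E[:3,3]+d*((h-E[2,3])/d[:,2:])
def cloud(c):
    v,u=np.mgrid[0:420,0:560]; return pts(c,np.c_[u.ravel(),v.ravel()]).reshape(420,560,3)
def save(c,n): cv2.imwrite('pics/'+n+'.png',c['color'][:,:,::-1])
E
python3 - <<'E'
from h import *
for n in('scene','side'):
    c=read_camera(n);save(c,n);np.savez('pics/'+n,**c);print(n,c['extrinsics'].round(2).tolist(),c['fx'],c['k1'])
E
```

```text
pics
scene [[-0.59, -0.67, 0.45, 970.44], [0.81, -0.5, 0.32, 274.92], [0.01, 0.55, 0.84, 885.09], [0.0, 0.0, 0.0, 1.0]] 430.88580700389167 -0.13573562385899124
side [[0.95, 0.23, -0.21, 331.14], [-0.31, 0.67, -0.67, -688.63], [-0.01, 0.71, 0.71, 758.0], [0.0, 0.0, 0.0, 1.0]] 399.85510896205454 -0.010454858405594951
```

View pics/scene.png

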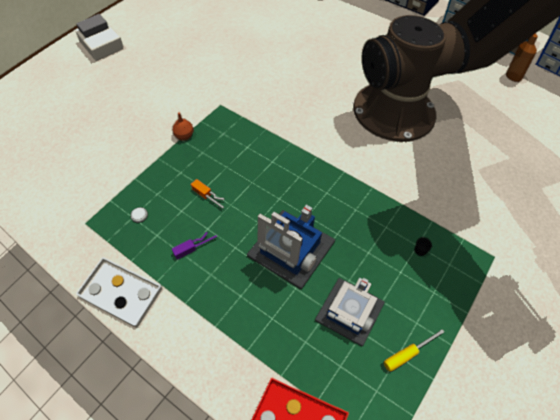

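View pics/side.png

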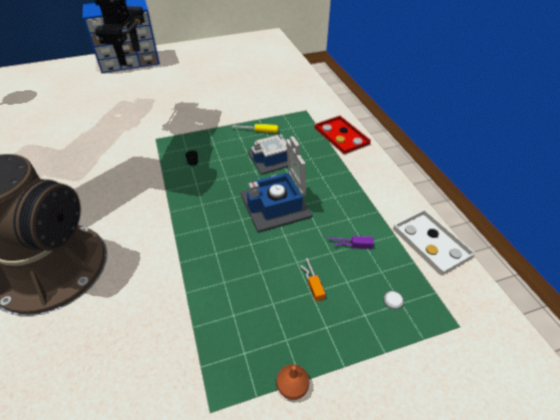

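The scene view shows two testers. The larger one, with its lid raised, is at scene (290,243) and side (275,200). The smaller one, shut, is at scene (350,305) and side (270,150). The orange cotter is at scene (205,192) and side (315,285), and its purple look-alike is at scene (190,247) and side (352,242). The job needs the larger tester and the orange cotter. I'll measure both and confirm them in one crop.

```bash
python3 - <<'E'
from h import *
def comps(m,a=15):
    n,l,s,ce=cv2.connectedComponentsWithStats(m.astype(np.uint8)); return [(l==i) for i in range(1,n) if s[i,4]>a]
for n in('scene','side'):
    c=dict(np.load('pics/'+n+'.npz'));P=cloud(c);H=cv2.cvtColor(c['color'],cv2.COLOR_RGB2HSV);h,s,v=[H[...,i].astype(int) for i in range(3)]
    print(n)
    for nm,m in dict(orange=(h>=8)&(h<19)&(s>200)&(v>150),blue=(h>100)&(h<125)&(s>130)&(v>60)&(P[...,0]>300)&(P[...,1]<500)&(P[...,2]>5)&(P[...,2]<150)&(P[...,0]<1000)).items():
        for k in comps(m,40):
            q=P[k];q=q[q[:,2]>-20]
            vv,uu=np.nonzero(k)
            print(nm,(uu.mean().round(),vv.mean().round()),k.sum(),'med',np.median(q,0).round(),'lo',np.percentile(q,3,0).round(),'hi',np.percentile(q,97,0).round())
    if n=='scene': pxs=dict(post=(307,210),post2=(308,208),lidtop=(265,218),lidtop2=(300,243),base=(290,282),gauge=(309,262),smallpost=(363,284))
    else: pxs=dict(post=(253,186),lidtop=(291,143),lidtop2=(302,187),driver=(265,128))
    for k,u in pxs.items(): print(k,pts(c,u).round())
a=cv2.imread('pics/scene.png')[160:300,170:390];b=cv2.imread('pics/side.png')[115:305,220:390]
a=cv2.resize(a,None,fx=2.4,fy=2.4,interpolation=2);b=cv2.resize(b,None,fx=1.5,fy=1.5,interpolation=2)
b=cv2.resize(b,(int(b.shape[1]*a.shape[0]/b.shape[0]),a.shape[0]));o=np.hstack([a,b]);o=o[:600,:800];print(o.shape);cv2.imwrite('pics/crop1.png',o)
E
```

```text
scene
orange (np.float64(200.0), np.float64(186.0)) 137 med [ 563. -256.   24.] lo [ 553. -279.   21.] hi [ 574. -234.   29.]
blue (np.float64(304.0), np.float64(234.0)) 632 med [532.  44.  59.] lo [498. -22.  40.] hi [597.  71.  63.]
post [[506.  21.  96.]]
post2 [[500.  20.  97.]]
lidtop [[613. -12. 168.]]
lidtop2 [[613.  72. 156.]]
base [[634.  69.   6.]]
gauge [[587.  85.  48.]]
smallpost [[575. 209.  74.]]
side
orange (np.float64(316.0), np.float64(286.0)) 202 med [ 561. -261.   24.] lo [ 551. -282.   20.] hi [ 571. -238.   27.]
blue (np.float64(275.0), np.float64(159.0)) 187 med [612. 175.  26.] lo [581. 170.  11.] hi [645. 186.  40.]
blue (np.float64(258.0), np.float64(158.0)) 53 med [567. 197.  24.] lo [558. 194.  13.] hi [577. 206.  37.]
blue (np.float64(276.0), np.float64(197.0)) 1432 med [558.   2.  46.] lo [492. -31.  16.] hi [613.  64.  62.]
post [[502.  11.  96.]]
lidtop [[607.  33. 184.]]
lidtop2 [[617. -23.  88.]]
driver [[633. 337.  23.]]
(336, 800, 3)
```

View pics/crop1.png

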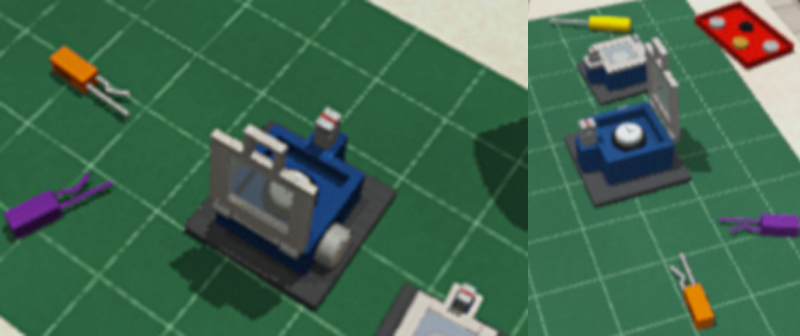

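The crop confirms it. The larger blue tester is the one with the raised lid, a watch inside and a red-lined post at crop (327,120). The orange cotter's handle is at (75,68), and its legs point towards +y. I'll move to a hover for a close look.

```bash
python3 - <<'E'
from h import *
s=state();print(s['t'],s['tcp_rot'],s['eef_pos'])
c=read_camera('wrist');E=c['extrinsics'];print(E.round(2).tolist(),c['fx'])
c=dict(np.load('pics/scene.npz'));print('blower',pts(c,[(180,125),(182,133)]).round())
E
```

```text
0.1 [-3.14065623e+00 -1.21169306e-04  2.68376736e+00] [276.11002402 560.48113622 207.436883  ]
[[0.44, -0.86, -0.26, 200.68], [0.9, 0.42, 0.13, 597.26], [-0.0, -0.3, 0.96, 385.08], [0.0, 0.0, 0.0, 1.0]] 339.2408848118685
blower [[ 454. -425.   51.]
 [ 462. -413.   34.]]
```

Emit:
arm_command(deltas=[{"dz": 0.05}, {"dx": 0.025, "dy": -0.02, "dz": 0.038}, {"dx": 0.03, "dy": -0.04}, {"dx": 0.03, "dy": -0.04}, {"dx": 0.03, "dy": -0.04}, {"dx": 0.03, "dy": -0.04}, {"dx": 0.03, "dy": -0.04}, {"dx": 0.03, "dy": -0.04}, {"dx": 0.03, "dy": -0.04}, {"dx": 0.02, "dy": -0.045}, {"dx": 0.01, "dy": -0.045}, {"dy": -0.05}, {"dy": -0.05}, {"dy": -0.05}, {}, {}])

```text
$.deltas[0]: bad value
```

Emit:
arm_command(deltas=[{"dx": 0, "dy": 0, "dz": 0.05, "yaw": 0}, {"dx": 0.025, "dy": -0.02, "dz": 0.038, "yaw": 0}, {"dx": 0.03, "dy": -0.04, "dz": 0, "yaw": 0}, {"dx": 0.03, "dy": -0.04, "dz": 0, "yaw": 0}, {"dx": 0.03, "dy": -0.04, "dz": 0, "yaw": 0}, {"dx": 0.03, "dy": -0.04, "dz": 0, "yaw": 0}, {"dx": 0.03, "dy": -0.04, "dz": 0, "yaw": 0}, {"dx": 0.03, "dy": -0.04, "dz": 0, "yaw": 0}, {"dx": 0.03, "dy": -0.04, "dz": 0, "yaw": 0}, {"dx": 0.02, "dy": -0.045, "dz": 0.02, "yaw": 0}, {"dx": 0.01, "dy": -0.045, "dz": 0.02, "yaw": 0}, {"dx": 0, "dy": -0.05, "dz": 0, "yaw": 0}, {"dx": 0, "dy": -0.05, "dz": 0, "yaw": 0}, {"dx": 0, "dy": -0.05, "dz": 0, "yaw": 0}, {"dx": 0, "dy": 0, "dz": 0, "yaw": 0}])

```text
t: 1.65
eef_pos: [539.9, 18.7, 334.5]
tcp_rot: [-3.141, 0.0, 2.679]
ft_force: [0.1, 0.3, 0.9]
opening: 1.001
grip_force: 0.0
```

```bash
python3 - <<'E'
from h import *
s=state();print(s['t'],s['tcp_rot'],s['eef_pos'],s['ft_force'])
c=read_camera('wrist');save(c,'w1');np.savez('pics/w1',**c)
E
```

```text
1.65 [-3.14061002e+00  1.01961721e-04  2.67871421e+00] [539.85279228  18.74122295 334.50269391] [0.09558149 0.34038961 0.89531921]
```

View pics/w1.png

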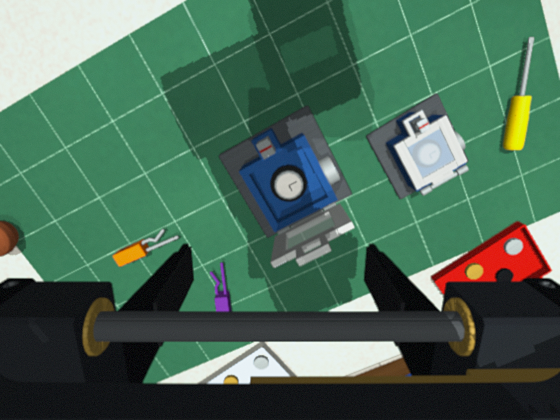

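The wrist view shows the larger tester with its post and red line at (265,147), the watch at (289,185) and the raised lid around (310,245). The orange cotter's handle is at (130,255), with its legs towards (165,238). I'll fit both poses.

```bash
python3 - <<'E'
from h import *
c=dict(np.load('pics/w1.npz'));P=cloud(c);H=cv2.cvtColor(c['color'],cv2.COLOR_RGB2HSV);h,s,v=[H[...,i].astype(int) for i in range(3)]
V,U=np.mgrid[0:420,0:560]
roi=(U>210)&(U<360)&(V>95)&(V<280)
def rect(m,nm):
    r=cv2.minAreaRect(P[m][:,:2].astype(np.float32));print(nm,m.sum(),np.round(r[0],1),np.round(r[1],1),round(r[2],1),'z',np.median(P[m][:,2]).round(1))
rim=roi&(h>100)&(h<125)&(s>130)&(P[...,2]>54)&(P[...,2]<67);rect(rim,'rim')
base=roi&(s<80)&(v<130)&(P[...,2]>7)&(P[...,2]<17);base=cv2.morphologyEx(base.astype(np.uint8),cv2.MORPH_OPEN,np.ones((3,3)))>0;rect(base,'base')
q=P[base];print(q.min(0).round(),q.max(0).round())
post=roi&(P[...,2]>90)&(P[...,2]<101)&(P[...,0]<540);rect(post,'post')
red=roi&((h<8)|(h>172))&(s>110)&(P[...,2]>80);q=P[red];print('red',red.sum(),q.mean(0).round(1));w,e=np.linalg.eigh(np.cov(q[:,:2].T));print(np.degrees(np.arctan2(e[1,1],e[0,1])))
lid=roi&(P[...,2]>105);q=P[lid];i=q[:,2].argmax();print('lid',lid.sum(),np.percentile(q,[2,50,98],axis=0).round())
for z in (110,140,170,190): k=abs(q[:,2]-z)<6;print(z,q[k].mean(0).round() if k.any() else '')
o=(U<250)&(h>=6)&(h<22)&(s>170)&(v>120)&(U>100)&(P[...,2]>0);vv,uu=np.nonzero(o)
X=onplane(c,np.c_[uu,vv],24)[:,:2];
rect(o,'orange depth');r=cv2.minAreaRect(X.astype(np.float32));print('orange plane',r,np.median(P[o],0))
o2=o&(P[...,2]>19);rect(o2,'orange top')
leg=(U>135)&(U<190)&(V>222)&(V<262)&(s<90)&(v>100);vv,uu=np.nonzero(leg);X=onplane(c,np.c_[uu,vv],12);
print('legs',leg.sum());
t=np.array([(177,237),(165,242),(152,247),(143,250)]);print(onplane(c,t,12).round(1))
a=cv2.resize(cv2.imread('pics/w1.png')[215:285,95:200],None,fx=7,fy=7,interpolation=2);cv2.imwrite('pics/crop2.png',a)
E
```

```text
rim 2167 [551.9  19.5] [127.3  99.8] 2.1 z 60.7
base 3137 [560.4  19.7] [149.8 149. ] 2.2 z 12.7
[483. -57.  10.] [638.  97.  17.]
post 227 [503.3  17.9] [20.  16.1] 2.8 z 96.0
red 21 [503.5  17.7  96.6]
91.51848853982041
lid 2325 [[465. -25. 108.]
 [611.  25. 166.]
 [616.  70. 512.]]
110 [614.  23. 111.]
140 [612.  23. 140.]
170 [611.  24. 169.]
190 [607.  22. 191.]
orange depth 446 [ 564.7 -262.1] [58.5 28.5] 87.7 z 24.9
orange plane ((561.3720703125, -255.81161499023438), (53.820823669433594, 24.50469970703125), 89.22337341308594) [ 560.79009601 -255.4226582    24.91005469]
orange top 424 [ 561.8 -257.4] [49.3 22.3] 88.4 z 25.0
legs 330
[[ 572.8 -179.1   12. ]
 [ 571.6 -200.8   12. ]
 [ 569.6 -224.2   12. ]
 [ 567.6 -240.1   12. ]]
```

View pics/crop2.png

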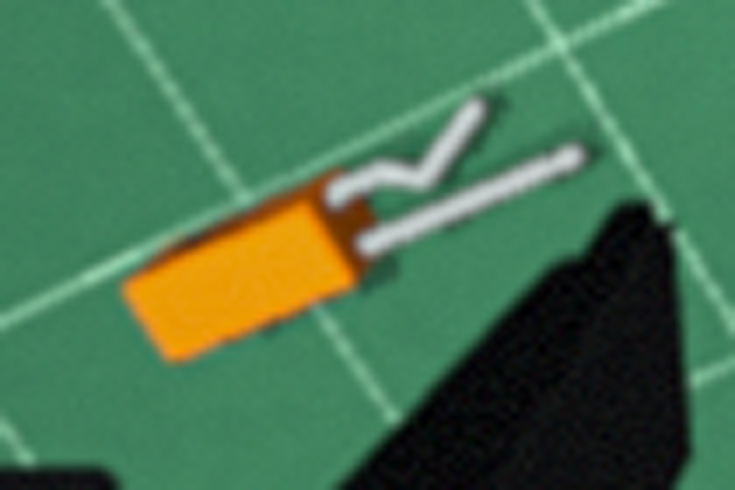

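Tester origin is about (565.4, 20.2) with yaw about 2.2°, and the post is at (503.3, 17.9). The post size (20 x 16 mm) and height (96 mm) match the description. The lid is about upright. The cotter's handle centre is at (561.8, -257.4) with heading about 87°. Next I push the lid shut from behind with closed fingers.

Emit:
arm_command(gripper=0, deltas=[{"dx": 0.042, "dy": 0, "dz": 0, "yaw": 0}, {"dx": 0.042, "dy": 0, "dz": 0, "yaw": 0}, {"dx": 0.042, "dy": 0, "dz": 0, "yaw": 0}, {"dx": 0, "dy": 0, "dz": -0.03, "yaw": 0}, {"dx": 0, "dy": 0, "dz": -0.045, "yaw": 0}, {"dx": 0, "dy": 0, "dz": -0.045, "yaw": 0}, {"dx": 0, "dy": 0, "dz": -0.045, "yaw": 0}, {"dx": -0.012, "dy": 0, "dz": 0, "yaw": 0}, {"dx": -0.012, "dy": 0, "dz": 0, "yaw": 0}, {"dx": -0.01, "dy": 0, "dz": 0, "yaw": 0}, {"dx": -0.008, "dy": 0, "dz": 0, "yaw": 0}, {"dx": -0.008, "dy": 0, "dz": 0, "yaw": 0}, {"dx": -0.008, "dy": 0, "dz": 0, "yaw": 0}])

```text
t: 3.0
eef_pos: [607.6, 23.8, 170.0]
tcp_rot: [3.141, 0.001, 2.684]
ft_force: [1.0, -0.1, -0.2]
opening: 0.011
grip_force: 0.4
```

Emit:
arm_command(deltas=[{"dx": -0.01, "dy": 0, "dz": 0, "yaw": 0}, {"dx": -0.01, "dy": 0, "dz": 0, "yaw": 0}, {"dx": -0.01, "dy": 0, "dz": 0, "yaw": 0}, {"dx": -0.01, "dy": 0, "dz": 0, "yaw": 0}, {"dx": -0.01, "dy": 0, "dz": 0, "yaw": 0}, {"dx": -0.01, "dy": 0, "dz": 0, "yaw": 0}, {"dx": -0.01, "dy": 0, "dz": 0, "yaw": 0}])

```text
t: 3.7
eef_pos: [537.0, 23.6, 169.7]
tcp_rot: [3.142, -0.0, 2.684]
ft_force: [0.7, -0.8, 0.5]
opening: 0.007
grip_force: 0.0
```

```bash
python3 - <<'E'
from h import *
c=read_camera('side');save(c,'s2');cv2.imwrite('pics/s2c.png',cv2.resize(cv2.imread('pics/s2.png')[80:320,180:400],None,fx=2.4,fy=2.4))
E
```

```text
(no output)
```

View pics/s2c.png

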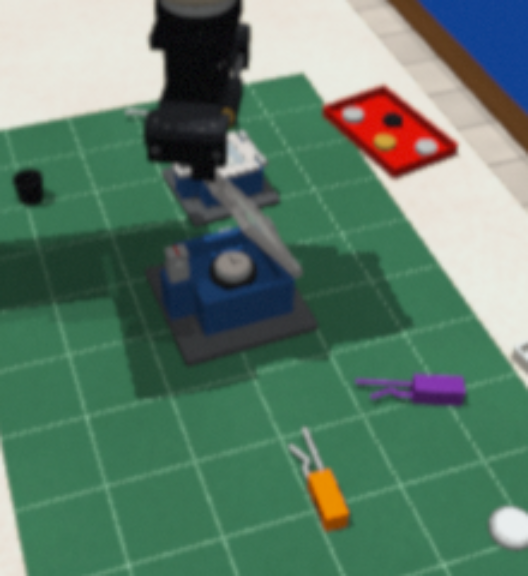

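The lid (side crop about (255,225)) stands near 0.9 rad over the chamber, and the watch inside is undisturbed. I'll push it a little further, lift away, and go above the cotter with the yaw set to 87°.

Emit:
arm_command(deltas=[{"dx": -0.01, "dy": 0, "dz": 0, "yaw": 0}, {"dx": -0.01, "dy": 0, "dz": 0, "yaw": 0}, {"dx": -0.01, "dy": 0, "dz": 0, "yaw": 0}, {"dx": 0, "dy": 0, "dz": 0.03, "yaw": 0}, {"dx": 0, "dy": 0, "dz": 0.02, "yaw": 0}])

```text
t: 4.25
eef_pos: [507.4, 23.6, 220.8]
tcp_rot: [3.141, 0.0, 2.684]
ft_force: [0.5, -0.2, 0.0]
opening: 0.003
grip_force: 0.0
```

Emit:
arm_command(gripper=0.06, deltas=[{"dx": 0.005, "dy": -0.035, "dz": 0, "yaw": -8.35}, {"dx": 0.005, "dy": -0.035, "dz": 0, "yaw": -8.35}, {"dx": 0.005, "dy": -0.035, "dz": 0, "yaw": -8.35}, {"dx": 0.01, "dy": -0.035, "dz": 0, "yaw": -8.35}, {"dx": 0.01, "dy": -0.035, "dz": 0, "yaw": -8.35}, {"dx": 0.01, "dy": -0.035, "dz": 0, "yaw": -8.35}, {"dx": 0.005, "dy": -0.035, "dz": 0, "yaw": -8.35}, {"dx": 0.005, "dy": -0.036, "dz": 0, "yaw": -8.35}, {"dx": 0, "dy": 0, "dz": 0, "yaw": 0}, {"dx": 0, "dy": 0, "dz": 0, "yaw": 0}])

```text
t: 5.25
eef_pos: [562.3, -257.6, 219.2]
tcp_rot: [-3.141, -0.001, 1.518]
ft_force: [-0.8, -0.1, -0.1]
opening: 0.632
grip_force: 0.0
```

```bash
python3 - <<'E'
from h import *
s=state();print(s['t'],s['tcp_rot'],s['eef_pos'],s['ft_force'])
c=read_camera('wrist');save(c,'w2');np.savez('pics/w2',**c)
E
```

```text
5.25 [-3.14087916e+00 -5.43757069e-04  1.51820907e+00] [ 562.34932389 -257.61064777  219.23138743] [-0.78091102 -0.14213011 -0.14889498]
```

View pics/w2.png

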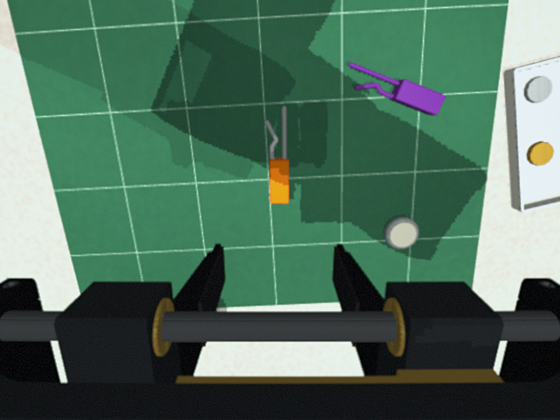

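The cotter is between the fingers: handle at (280,182), straight leg tip at (284,108). The purple look-alike at (418,97) and the watch at (402,233) are clear. I'll refine the cotter's pose.

```bash
python3 - <<'E'
from h import *
c=dict(np.load('pics/w2.npz'));P=cloud(c);H=cv2.cvtColor(c['color'],cv2.COLOR_RGB2HSV);h,s,v=[H[...,i].astype(int) for i in range(3)]
V,U=np.mgrid[0:420,0:560]
o=(U>255)&(U<305)&(V>140)&(V<215)&(h>=5)&(h<24)&(s>170)&(v>90)&(P[...,2]>19)
r=cv2.minAreaRect(P[o][:,:2].astype(np.float32));print(o.sum(),r,np.median(P[o],0))
leg=(U>279)&(U<292)&(V>104)&(V<157)&(s<70);vv,uu=np.nonzero(leg);X=onplane(c,np.c_[uu,vv],12)
f=cv2.fitLine(X[:,:2].astype(np.float32),cv2.DIST_HUBER,0,.01,.01).ravel();print(leg.sum(),f,np.degrees(np.arctan2(f[1],f[0])),X.min(0),X.max(0))
E
```

```text
821 ((563.7879028320312, -228.00341796875), (107.438232421875, 20.584415435791016), 87.39197540283203) [ 562.75011636 -256.48292125   24.75015802]
254 [ 4.7680013e-02  9.9886268e-01  5.7098212e+02 -2.0369655e+02] 87.2671 [ 567.40429419 -231.2627495    12.        ] [ 574.39242218 -176.80699577   12.        ]
```

The heading is 87.3° and the handle centre about (562.5, -258), so the tool is on target. Descend and grip.

Emit:
arm_command(deltas=[{"dx": 0, "dy": 0, "dz": -0.04, "yaw": 0}, {"dx": 0, "dy": 0, "dz": -0.04, "yaw": 0}, {"dx": 0, "dy": 0, "dz": -0.04, "yaw": 0}, {"dx": 0, "dy": 0, "dz": -0.04, "yaw": 0}, {"dx": 0, "dy": 0, "dz": -0.02, "yaw": 0}, {"dx": 0, "dy": 0, "dz": -0.01, "yaw": 0}, {"dx": 0, "dy": 0, "dz": -0.007, "yaw": 0}, {"dx": 0, "dy": 0, "dz": 0, "yaw": 0}])

```text
t: 6.1
eef_pos: [563.2, -257.0, 22.9]
tcp_rot: [3.141, 0.0, 1.519]
ft_force: [-0.5, -0.7, 0.1]
opening: 0.632
grip_force: 0.0
```

Emit:
arm_command(gripper=0.0, deltas=[{"dx": 0, "dy": 0, "dz": 0, "yaw": 0}, {"dx": 0, "dy": 0, "dz": 0, "yaw": 0}, {"dx": 0, "dy": 0, "dz": 0, "yaw": 0}, {"dx": 0, "dy": 0, "dz": 0, "yaw": 0}, {"dx": 0, "dy": 0, "dz": 0, "yaw": 0}, {"dx": 0, "dy": 0, "dz": 0, "yaw": 0}, {"dx": 0, "dy": 0, "dz": 0, "yaw": 0}, {"dx": 0, "dy": 0, "dz": 0, "yaw": 0}])

```text
t: 6.9
eef_pos: [563.0, -257.4, 22.6]
tcp_rot: [3.142, -0.0, 1.518]
ft_force: [-0.7, 0.9, -0.5]
opening: 0.026
grip_force: 0.0
```

The fingers closed to 2.5 mm, so the grasp missed. I'll look before moving.

```bash
python3 - <<'E'
from h import *
a=read_camera('side');save(a,'s3');b=read_camera('scene');save(b,'c3');w=read_camera('wrist');save(w,'w3');np.savez('pics/w3',**w);np.savez('pics/c3',**b);np.savez('pics/s3',**a)
A=cv2.resize(cv2.imread('pics/s3.png')[130:330,200:380],(400,444));B=cv2.resize(cv2.imread('pics/c3.png')[130:290,170:330],(400,400))
W=cv2.imread('pics/w3.png')
o=np.zeros((600,800,3),np.uint8);o[:300,:400]=cv2.resize(W,(400,300));o[300:600,:400]=cv2.resize(W[150:360,140:420],(400,300));o[:300,400:]=A[100:400] if 0 else cv2.resize(cv2.imread('pics/s3.png')[150:330,200:440],(400,300));o[300:,400:]=cv2.resize(cv2.imread('pics/c3.png')[130:280,150:350],(400,300))
cv2.imwrite('pics/m3.png',o);print(state()['opening'],state()['t'])
E
```

```text
0.005563609678091254 7.05
```

View pics/m3.png

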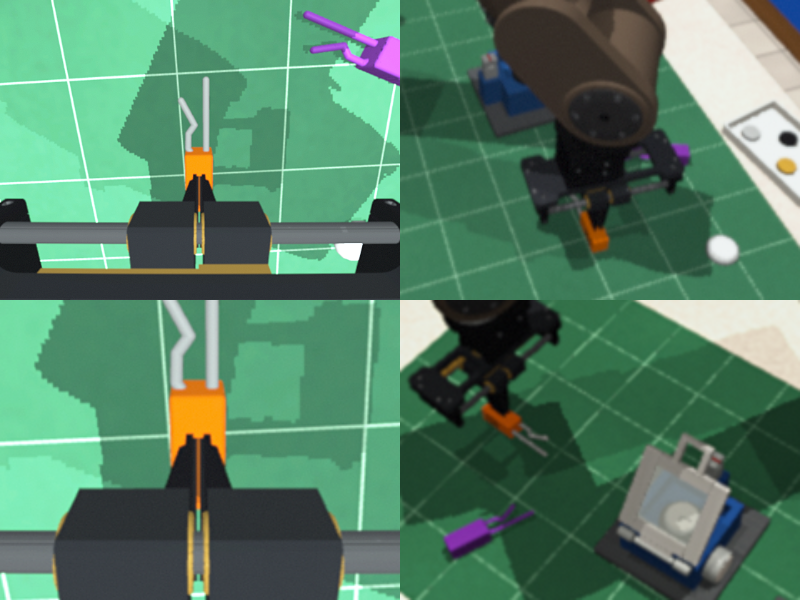

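The fingers have closed above the handle rather than round it. Also, the lid (scene panel, bottom right) is still ajar. I'll measure the real fingertip height and the lid angle.

```bash
python3 - <<'E'
from h import *
c=dict(np.load('pics/w3.npz'));P=cloud(c)
for v in (230,236,240,243,246,250,256,262,270): print(v,P[v,272].round(),P[v,277].round(),P[v,280].round(),P[v,284].round(),c['color'][v,277])
print('handle',pts(c,[(280,222),(275,222),(285,214)]).round())
for n in('s3','c3'):
    c=dict(np.load(f'pics/{n}.npz'));P=cloud(c)
    m=(abs(P[...,0]-562)<40)&(abs(P[...,1]+258)<60)&(P[...,2]>5)&(P[...,2]<60)&(c['color'].max(2)<60); q=P[m];print(n,m.sum(),np.percentile(q,[1,50],axis=0).round() if m.any() else '')
    L=(P[...,0]>490)&(P[...,0]<640)&(abs(P[...,1]-20)<60)&(P[...,2]>75)&(P[...,2]<205)&(c['color'].max(2)>110);q=P[L]
    for x in range(500,620,15):
        k=abs(q[:,0]-x)<4
        if k.any(): print(x,k.sum(),np.median(q[k],0).round())
print(state()['eef_pos'],state()['joints'])
E
```

```text
230 [ 560. -241.   25.] [ 563. -241.   25.] [ 564. -241.   25.] [ 567. -241.   25.] [253 160  11]
236 [ 560. -244.   26.] [ 563. -244.   24.] [ 564. -244.   25.] [ 567. -244.   25.] [253 162  12]
240 [ 560. -246.   25.] [ 563. -246.   25.] [ 564. -247.   25.] [ 566. -247.   25.] [253 163  20]
243 [ 560. -246.   30.] [ 562. -248.   25.] [ 564. -248.   26.] [ 566. -246.   30.] [254 166  15]
246 [ 560. -246.   35.] [ 562. -248.   30.] [ 564. -248.   31.] [ 566. -246.   35.] [230 119  37]
250 [ 560. -246.   40.] [ 562. -248.   36.] [ 564. -248.   36.] [ 566. -246.   40.] [106  65  43]
256 [ 560. -246.   48.] [ 563. -248.   43.] [ 564. -248.   43.] [ 566. -246.   47.] [104  65  43]
262 [ 560. -246.   53.] [ 563. -247.   52.] [ 564. -248.   50.] [ 566. -246.   54.] [104  65  44]
270 [ 560. -246.   62.] [ 563. -248.   58.] [ 564. -248.   58.] [ 566. -246.   61.] [105  65  42]
handle [[ 565. -236.   24.]
 [ 562. -236.   24.]
 [ 568. -233.   20.]]
s3 58 [[ 553. -271.   31.]
 [ 564. -268.   50.]]
500 16 [501.  16.  96.]
515 6 [513.  19.  94.]
c3 60 [[ 531. -269.    5.]
 [ 567. -248.   48.]]
500 11 [499.  20.  96.]
515 5 [512.  20.  95.]
545 52 [546.  23. 175.]
560 132 [561.  36. 151.]
575 287 [575.  21. 133.]
590 277 [590.  23. 112.]
605 246 [605.  22.  92.]
[ 563.0029105  -257.42327324   22.63947373] [-5.35526669e-01  7.08864045e-01  1.72765530e+00  7.21219359e-05
  7.05029080e-01 -4.82705728e-01]
```

```bash
python3 - <<'E'
from h import *
for n,z in (('w1',334.5),('w2',219.2),('w3',22.6)):
    c=dict(np.load(f'pics/{n}.npz'));P=cloud(c);V,U=np.mgrid[0:420,0:560]
    m=(c['color'].max(2)<70)&(V>235)&(V<300)&(c['range_z']<215)&(c['range_z']>0)&(U>150)&(U<420)
    for lo,hi in((150,280),(280,420)):
        k=m&(U>=lo)&(U<hi);i=np.argmin(np.where(k,P[...,2],1e9));q=P[k];print(n,k.sum(),'tip z-TCP',np.percentile(q[:,2],[.5,2,10]).round(1)-z,P.reshape(-1,3)[i].round())
    E=c['extrinsics'];print(E[:3,3].round(1),E[2,:3].round(3))
    print((P[200,100]).round(),(P[100,150]).round())
E
```

```text
w1 1706 tip z-TCP [ 8.8 10.  15.3] [526. -29. 342.]
w1 1899 tip z-TCP [ 8.1  9.2 15.3] [567.  58. 342.]
[464.6  55.9 512.1] [-0.002 -0.296  0.955]
[ 468. -260.    2.] [ 376. -108.    1.]
w2 1993 tip z-TCP [ 9.4 11.1 19.4] [ 531. -247.  227.]
w2 2224 tip z-TCP [ 9.  10.8 19.9] [ 592. -258.  227.]
[ 566.6 -174.4  396.9] [-0.001 -0.296  0.955]
[ 344. -274.    1.] [ 424. -162.    3.]
w3 1964 tip z-TCP [13.  18.4 33.2] [ 559. -246.   32.]
w3 1948 tip z-TCP [12.4 18.1 33. ] [ 567. -247.   32.]
[ 567.1 -174.1  200.3] [-0.    -0.296  0.955]
[ 456. -224.    2.] [ 495. -168.    1.]
```

The fingertips sit about 5 mm above the reported TCP height, not 19 mm below it. The real tool is therefore about 24 mm higher than reported in z, while x and y agree. That explains the missed grasp. The lid, pushed too high up, stopped at about 0.95 rad. I'll go back and push it lower, with this correction.

Emit:
arm_command(gripper=0.0, deltas=[{"dx": 0, "dy": 0, "dz": 0.045, "yaw": 0}, {"dx": 0, "dy": 0, "dz": 0.045, "yaw": 0}, {"dx": 0, "dy": 0, "dz": 0.045, "yaw": 0}, {"dx": 0, "dy": 0, "dz": 0.045, "yaw": 0}, {"dx": 0.017, "dy": -0.0, "dz": 0, "yaw": 0}, {"dx": 0.02, "dy": 0.045, "dz": 0, "yaw": 0}, {"dx": 0.02, "dy": 0.045, "dz": 0, "yaw": 0}, {"dx": 0.02, "dy": 0.045, "dz": 0, "yaw": 0}, {"dx": 0, "dy": 0.048, "dz": 0, "yaw": 0}, {"dx": 0, "dy": 0.048, "dz": 0, "yaw": 0}, {"dx": 0, "dy": 0.048, "dz": 0, "yaw": 0}, {"dx": 0, "dy": 0, "dz": -0.035, "yaw": 0}, {"dx": 0, "dy": 0, "dz": -0.035, "yaw": 0}, {"dx": -0.01, "dy": 0, "dz": 0, "yaw": 0}, {"dx": -0.01, "dy": 0, "dz": 0, "yaw": 0}, {"dx": -0.01, "dy": 0, "dz": 0, "yaw": 0}, {"dx": -0.01, "dy": 0, "dz": 0, "yaw": 0}])

```text
t: 8.75
eef_pos: [599.6, 21.2, 134.4]
tcp_rot: [3.139, 0.0, 1.517]
ft_force: [-0.2, 1.3, 0.8]
opening: 0.003
grip_force: 0.0
```

Emit:
arm_command(deltas=[{"dx": -0.01, "dy": 0, "dz": 0, "yaw": 0}, {"dx": -0.01, "dy": 0, "dz": 0, "yaw": 0}, {"dx": -0.01, "dy": 0, "dz": 0, "yaw": 0}, {"dx": -0.01, "dy": 0, "dz": 0, "yaw": 0}, {"dx": -0.01, "dy": 0, "dz": 0, "yaw": 0}, {"dx": -0.01, "dy": 0, "dz": 0, "yaw": 0}, {"dx": -0.01, "dy": 0, "dz": 0, "yaw": 0}])

```text
t: 9.45
eef_pos: [529.1, 21.6, 132.6]
tcp_rot: [-3.142, -0.0, 1.518]
ft_force: [0.3, 0.3, 0.4]
opening: 0.008
grip_force: 0.1
```

Emit:
arm_command(gripper=0.06, deltas=[{"dx": 0, "dy": 0, "dz": 0.04, "yaw": 0}, {"dx": 0, "dy": 0, "dz": 0.03, "yaw": 0}, {"dx": 0, "dy": -0.045, "dz": 0, "yaw": 0}, {"dx": 0, "dy": -0.045, "dz": 0, "yaw": 0}, {"dx": 0.01, "dy": -0.045, "dz": 0, "yaw": 0}, {"dx": 0.01, "dy": -0.045, "dz": 0, "yaw": 0}, {"dx": 0.01, "dy": -0.045, "dz": 0, "yaw": 0}, {"dx": 0.004, "dy": -0.045, "dz": 0, "yaw": 0}, {"dx": 0, "dy": -0.009, "dz": 0, "yaw": 0}, {"dx": 0, "dy": 0, "dz": -0.045, "yaw": 0}, {"dx": 0, "dy": 0, "dz": -0.045, "yaw": 0}, {"dx": 0, "dy": 0, "dz": -0.045, "yaw": 0}, {"dx": 0, "dy": 0, "dz": -0.03, "yaw": 0}, {"dx": 0, "dy": 0, "dz": -0.01, "yaw": 0}, {"dx": 0, "dy": 0, "dz": -0.01, "yaw": 0}, {"dx": 0, "dy": 0, "dz": -0.007, "yaw": 0}, {"dx": 0, "dy": 0, "dz": 0, "yaw": 0}])

```text
t: 11.15
eef_pos: [564.2, -257.4, 11.0]
tcp_rot: [3.141, 0.0, 1.518]
ft_force: [-0.3, 0.4, 0.1]
opening: 0.634
grip_force: 0.0
```

```bash
python3 - <<'E'
from h import *
c=read_camera('scene');P=cloud(c)
L=(P[...,0]>490)&(P[...,0]<640)&(abs(P[...,1]-20)<60)&(P[...,2]>63)&(P[...,2]<205)&(c['color'].max(2)>110);q=P[L]
for x in range(485,635,15):
    k=abs(q[:,0]-x)<4
    if k.any(): print(x,k.sum(),np.median(q[k],0).round())
c=read_camera('wrist');P=cloud(c);np.savez('pics/w4',**c)
for u in (222,232,329,338):
  for v in (236,242,248,256): print(u,v,P[v,u].round(),c['color'][v,u])
E
```

```text
500 29 [499.  20.  95.]
515 68 [517.  28.  69.]
530 150 [530.  23.  68.]
545 134 [545.  23.  67.]
560 144 [560.  21.  67.]
575 144 [575.  25.  67.]
590 148 [590.  23.  67.]
605 150 [605.  26.  68.]
620 118 [621.  30.  68.]
222 236 [ 531. -247.    2.] [ 75 146 108]
222 242 [ 530. -252.    0.] [ 78 147 110]
222 248 [ 534. -246.   22.] [41 43 44]
222 256 [ 534. -250.   24.] [36 38 40]
232 236 [ 537. -248.    1.] [ 76 146 109]
232 242 [ 537. -252.    2.] [ 75 145 108]
232 248 [ 536. -255.    2.] [ 76 145 107]
232 256 [ 536. -260.    2.] [ 71 139 103]
329 236 [ 595. -251.    2.] [ 78 147 110]
329 242 [ 595. -255.    1.] [ 77 146 112]
329 248 [ 595. -259.    0.] [179 235 203]
329 256 [ 594. -264.    1.] [ 75 145 109]
338 236 [ 600. -251.    1.] [ 79 146 108]
338 242 [ 600. -255.    1.] [ 75 142 106]
338 248 [ 596. -249.   24.] [30 33 34]
338 256 [ 595. -249.   33.] [40 42 44]
```

The lid is shut: flat, with its top at 67–68 mm. The tips are about 16 mm up, so I'll go down another 12 mm and grip.

Emit:
arm_command(deltas=[{"dx": 0, "dy": 0, "dz": -0.004, "yaw": 0}, {"dx": 0, "dy": 0, "dz": -0.004, "yaw": 0}, {"dx": 0, "dy": 0, "dz": -0.004, "yaw": 0}, {"dx": 0, "dy": 0, "dz": 0, "yaw": 0}])

```text
t: 11.65
eef_pos: [563.7, -257.3, -1.9]
tcp_rot: [-3.141, -0.0, 1.518]
ft_force: [-0.2, 0.5, -0.9]
opening: 0.63
grip_force: 0.0
```

Emit:
arm_command(gripper=0.0, deltas=[{"dx": 0, "dy": 0, "dz": 0, "yaw": 0}, {"dx": 0, "dy": 0, "dz": 0, "yaw": 0}, {"dx": 0, "dy": 0, "dz": 0, "yaw": 0}, {"dx": 0, "dy": 0, "dz": 0, "yaw": 0}, {"dx": 0, "dy": 0, "dz": 0, "yaw": 0}, {"dx": 0, "dy": 0, "dz": 0, "yaw": 0}, {"dx": 0, "dy": 0, "dz": 0, "yaw": 0}, {"dx": 0, "dy": 0, "dz": 0, "yaw": 0}])

```text
t: 12.45
eef_pos: [564.0, -257.5, -1.3]
tcp_rot: [3.141, 0.0, 1.518]
ft_force: [0.2, 0.1, 0.7]
opening: 0.226
grip_force: 30.0
```

Gripped at 21.5 mm and 30 N. I'll lift and go to a standoff in front of the post, turned to the hole's line (about 92.2°).

Emit:
arm_command(deltas=[{"dx": 0, "dy": 0, "dz": 0.015, "yaw": 0}, {"dx": 0, "dy": 0, "dz": 0.03, "yaw": 0}, {"dx": 0, "dy": 0, "dz": 0.028, "yaw": 0}, {"dx": -0.0125, "dy": 0.03, "dz": 0, "yaw": 1}, {"dx": -0.0125, "dy": 0.035, "dz": 0, "yaw": 1}, {"dx": -0.0125, "dy": 0.035, "dz": 0, "yaw": 1}, {"dx": -0.0125, "dy": 0.035, "dz": 0, "yaw": 1}, {"dx": -0.0125, "dy": 0.025, "dz": 0, "yaw": 1.2}, {"dx": 0, "dy": 0.01, "dz": 0, "yaw": 0}, {"dx": 0, "dy": 0, "dz": 0, "yaw": 0}, {"dx": 0, "dy": 0, "dz": 0, "yaw": 0}])

```text
t: 13.55
eef_pos: [502.5, -88.2, 72.1]
tcp_rot: [3.14, 0.001, 1.608]
ft_force: [-0.1, -0.7, 0.2]
opening: 0.227
grip_force: 30.0
```

```bash
python3 - <<'E'
from h import *
ss=[state() for _ in range(3)];print([ (s['eef_pos'].round(1) if hasattr(s['eef_pos'],'round') else s['eef_pos']) for s in ss],ss[0]['tcp_rot'])
c=read_camera('wrist');save(c,'w5');np.savez('pics/w5',**c)
cv2.imwrite('pics/w5c.png',cv2.resize(cv2.imread('pics/w5.png')[20:300,140:420],None,fx=2,fy=2))
E
```

```text
[array([502.5, -88.2,  72.1]), array([502.5, -88.2,  72.1]), array([502.5, -88.2,  72.1])] [3.14020404e+00 5.64535116e-04 1.60845357e+00]
```

View pics/w5c.png

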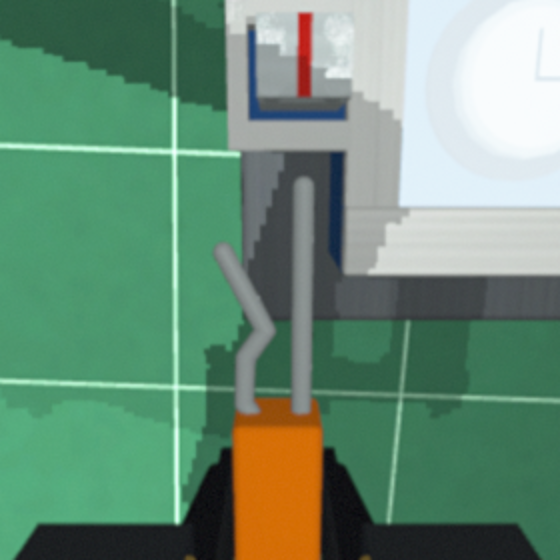

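The wrist crop shows the straight leg from (302,410) to (304,182), pointing at the post's red line from (305,97) to (306,14). The bent leg is on the left. I'll measure the offset.

```bash
python3 - <<'E'
from h import *
c=dict(np.load('pics/w5.npz'));P=cloud(c);H=cv2.cvtColor(c['color'],cv2.COLOR_RGB2HSV);h,s,v=[H[...,i].astype(int) for i in range(3)]
V,U=np.mgrid[0:420,0:560]
def line(m,z,nm):
    vv,uu=np.nonzero(m);X=onplane(c,np.c_[uu,vv],z)[:,:2]
    f=cv2.fitLine(X.astype(np.float32),cv2.DIST_HUBER,0,.01,.01).ravel();f=f*np.sign(f[1]) if 0 else f
    if f[1]<0:f[:2]*=-1
    print(nm,m.sum(),'dir',np.degrees(np.arctan2(f[1],f[0])).round(2),'pt',f[2:].round(2),'y range',X[:,1].min().round(1),X[:,1].max().round(1),'depth z',np.percentile(P[m][:,2],[10,50,90]).round(1));return f
r=line((U>280)&(U<305)&(V<75)&((h<8)|(h>172))&(s>120),95,'red')
l=line((U>284)&(U<299)&(V>112)&(V<215)&(s<50)&(v>90)&(P[...,2]>70),85,'leg')
t=(17.9-l[3])/l[1];print('leg axis at y=17.9: x',l[2]+t*l[0],'red at 17.9: x',r[2]+(17.9-r[3])/r[1]*r[0])
for v0 in (112,120,140,160,180,200,212): print(P[v0,291:294].round(1).tolist()[1])
print('post top',np.median(P[30:60,300:310].reshape(-1,3),0),'handle top',np.median(P[245:280,265:290].reshape(-1,3),0),'lid',np.median(P[140:150,330:400].reshape(-1,3),0))
E
```

```text
red 261 dir 91.73 pt [503.69  18.12] y range 10.3 25.7 depth z [95.8 96.6 97.4]
leg 1067 dir 92.6 pt [506.14 -32.39] y range -58.5 -8.7 depth z [87.1 88.3 89.3]
leg axis at y=17.9: x 503.8534 red at 17.9: x 503.70163
[505.4, -8.2, 88.4]
[505.5, -11.8, 88.2]
[506.1, -21.0, 86.4]
[506.4, -30.1, 89.3]
[506.8, -39.6, 90.1]
[507.3, -49.6, 90.1]
[507.7, -56.3, 88.4]
post top [508.88276322  18.97414798  96.17097691] handle top [501.02261998 -79.07635775  98.41932882] lid [545.33798726 -23.67152451  68.80459268]
```

Aligned within 0.2 mm laterally, and the heights match. Insert in steps, watching the force.

Emit:
arm_command(deltas=[{"dx": -0.0002, "dy": 0.005, "dz": 0, "yaw": 0}, {"dx": -0.0002, "dy": 0.005, "dz": 0, "yaw": 0}, {"dx": -0.0002, "dy": 0.005, "dz": 0, "yaw": 0}, {"dx": -0.0002, "dy": 0.004, "dz": 0, "yaw": 0}, {"dx": -0.0002, "dy": 0.004, "dz": 0, "yaw": 0}, {"dx": -0.0001, "dy": 0.004, "dz": 0, "yaw": 0}, {"dx": -0.0001, "dy": 0.004, "dz": 0, "yaw": 0}, {"dx": 0, "dy": 0, "dz": 0, "yaw": 0}])

```text
t: 14.4
eef_pos: [500.3, -55.9, 71.7]
tcp_rot: [3.142, -0.0, 1.609]
ft_force: [-0.4, 0.6, 0.2]
opening: 0.231
grip_force: 30.0
```

The tip is past the post's far face with no force on the tool. Continue.

Emit:
arm_command(deltas=[{"dx": -0.0002, "dy": 0.005, "dz": 0, "yaw": 0}, {"dx": -0.0002, "dy": 0.005, "dz": 0, "yaw": 0}, {"dx": -0.0002, "dy": 0.005, "dz": 0, "yaw": 0}, {"dx": -0.0002, "dy": 0.005, "dz": 0, "yaw": 0}, {"dx": -0.0002, "dy": 0.005, "dz": 0, "yaw": 0}, {"dx": -0.0001, "dy": 0.003, "dz": 0, "yaw": 0}, {"dx": -0.0001, "dy": 0.003, "dz": 0, "yaw": 0}])

```text
t: 15.1
eef_pos: [498.3, -25.0, 71.5]
tcp_rot: [-3.14, -0.0, 1.609]
ft_force: [-5.6, -1.4, -0.9]
opening: 0.232
grip_force: 30.0
```

Emit:
arm_command(deltas=[{"dx": -0.0001, "dy": 0.003, "dz": 0, "yaw": 0}, {"dx": -0.0001, "dy": 0.003, "dz": 0, "yaw": 0}, {"dx": 0, "dy": 0.002, "dz": 0, "yaw": 0}, {"dx": 0, "dy": 0.001, "dz": 0, "yaw": 0}, {"dx": 0, "dy": 0, "dz": 0, "yaw": 0}])

```text
t: 15.6
eef_pos: [499.4, -16.4, 71.8]
tcp_rot: [3.14, 0.0, 1.609]
ft_force: [-1.0, 0.4, -1.1]
opening: 0.226
grip_force: 30.0
```

Emit:
arm_command(deltas=[{"dx": 0, "dy": 0.001, "dz": 0, "yaw": 0}, {"dx": 0, "dy": 0.001, "dz": 0, "yaw": 0}, {"dx": 0, "dy": 0, "dz": 0, "yaw": 0}])

```text
t: 15.9
eef_pos: [499.2, -14.6, 71.8]
tcp_rot: [3.141, 0.0, 1.609]
ft_force: [-0.0, -1.1, 0.1]
opening: 0.233
grip_force: 30.0
```

```bash
python3 - <<'E'
from h import *
c=read_camera('wrist');save(c,'w6');np.savez('pics/w6',**c)
cv2.imwrite('pics/w6c.png',cv2.resize(cv2.imread('pics/w6.png')[90:300,150:430],None,fx=2.5,fy=2.5))
E
```

```text
(no output)
```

View pics/w6c.png

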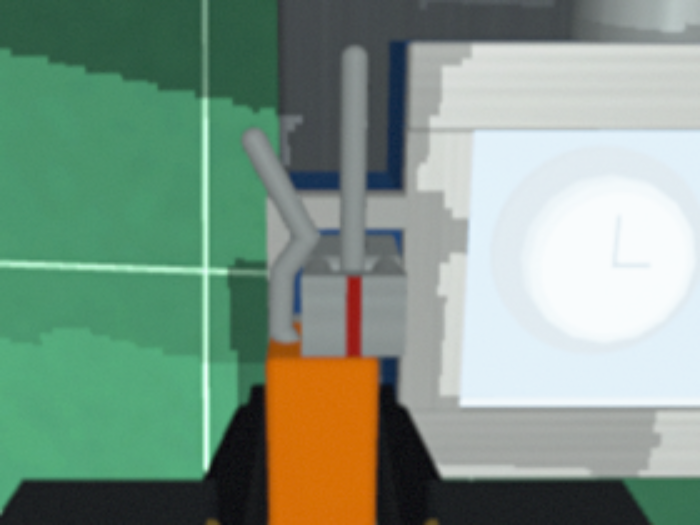

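The leg is through the post, from below the red line out to (354,50). The bent leg's crest at (310,240) has snapped behind the post, and the handle front at (325,358) is almost touching it. I'll press a little more for contact.

Emit:
arm_command(deltas=[{"dx": 0, "dy": 0.001, "dz": 0, "yaw": 0}, {"dx": 0, "dy": 0.001, "dz": 0, "yaw": 0}, {"dx": 0, "dy": 0, "dz": 0, "yaw": 0}])

```text
t: 16.25
eef_pos: [499.2, -14.4, 71.8]
tcp_rot: [3.141, 0.003, 1.61]
ft_force: [-1.9, -20.7, 0.4]
opening: 0.229
grip_force: 30.0
```

Contact at 20 N: the handle is home. I'll ease off, release, and lift straight up.

Emit:
arm_command(deltas=[{"dx": 0, "dy": -0.0018, "dz": 0, "yaw": 0}, {"dx": 0, "dy": 0, "dz": 0, "yaw": 0}])

```text
t: 16.45
eef_pos: [498.9, -14.5, 71.7]
tcp_rot: [3.141, 0.0, 1.608]
ft_force: [-0.5, -5.7, -0.8]
opening: 0.231
grip_force: 30.0
```

Emit:
arm_command(gripper=0.06, deltas=[{"dx": 0, "dy": 0, "dz": 0, "yaw": 0}, {"dx": 0, "dy": 0, "dz": 0, "yaw": 0}, {"dx": 0, "dy": 0, "dz": 0, "yaw": 0}, {"dx": 0, "dy": 0, "dz": 0, "yaw": 0}, {"dx": 0, "dy": 0, "dz": 0, "yaw": 0}, {"dx": 0, "dy": 0, "dz": 0.02, "yaw": 0}, {"dx": 0, "dy": 0, "dz": 0.03, "yaw": 0}, {"dx": 0, "dy": 0, "dz": 0.04, "yaw": 0}, {"dx": 0, "dy": 0, "dz": 0.04, "yaw": 0}, {"dx": 0, "dy": -0.02, "dz": 0.03, "yaw": 0}, {"dx": 0, "dy": 0, "dz": 0, "yaw": 0}, {"dx": 0, "dy": 0, "dz": 0, "yaw": 0}])

```text
t: 17.65
eef_pos: [498.7, -34.3, 231.8]
tcp_rot: [3.141, 0.0, 1.608]
ft_force: [0.0, 1.2, -0.3]
opening: 0.631
grip_force: 0.0
```

```bash
python3 - <<'E'
from h import *
c=read_camera('wrist');save(c,'w7');P=cloud(c);H=cv2.cvtColor(c['color'],cv2.COLOR_RGB2HSV);h,s,v=[H[...,i].astype(int) for i in range(3)]
o=(h>=5)&(h<24)&(s>170)&(v>90)&(P[...,2]>88)&(P[...,2]<105)&(abs(P[...,0]-498)<40)&(abs(P[...,1]+15)<50)
print(o.sum(),cv2.minAreaRect(P[o][:,:2].astype(np.float32)),np.median(P[o],0))
q=P[(P[...,0]>530)&(P[...,0]<600)&(abs(P[...,1]-20)<45)];print('lid z',np.percentile(q[:,2],[5,50,95]))
s=state();print(s['t'],s['eef_pos'],s['ft_force'])
E
```

```text
1127 ((498.059814453125, -17.65158462524414), (21.962839126586914, 49.87368392944336), 2.8072547912597656) [498.69828816 -15.18349126  92.08440972]
lid z [ 66.41033824 333.81319969 356.90362684]
17.7 [498.39259454 -34.06440952 230.98349842] [-0.09184559 -0.79852953 -1.56981179]
```

The handle sits a bit lower than expected. I'll check its tilt before handing in.

```bash
python3 - <<'E'
from h import *
c=read_camera('wrist');save(c,'w8');P=cloud(c);H=cv2.cvtColor(c['color'],cv2.COLOR_RGB2HSV);h,s,v=[H[...,i].astype(int) for i in range(3)]
o=(h>=5)&(h<24)&(s>170)&(v>90)&(P[...,2]>60)&(P[...,2]<105)&(abs(P[...,0]-498)<40)&(abs(P[...,1]+15)<50)
q=P[o]
for y in range(-45,12,5):
    k=abs(q[:,1]-y)<2.5; print(y,k.sum(),np.percentile(q[k][:,2],[20,50,80]).round(1) if k.any() else '')
V,U=np.mgrid[0:420,0:560];vv,uu=np.nonzero(o);u0,v0=int(np.median(uu)),int(np.median(vv));print(u0,v0)
for y in range(26,80,6):
    k=(abs(P[...,1]-y)<2)&(abs(P[...,0]-502)<4)&(P[...,2]>75)&(P[...,2]<110); print('leg',y,k.sum(),np.median(P[k],0).round(1) if k.any() else '')
cv2.imwrite('pics/w8c.png',cv2.resize(c['color'][max(0,v0-110):v0+50,u0-90:u0+130,::-1],None,fx=3.5,fy=3.5))
E
```

```text
-45 5 [86.9 87.2 87.7]
-40 106 [87.4 88.8 90.1]
-35 111 [87.8 89.3 90.6]
-30 112 [89.3 90.3 91.4]
-25 113 [89.6 90.8 92. ]
-20 119 [89.8 91.4 92.5]
-15 118 [91.  92.3 93.2]
-10 127 [91.6 92.9 94. ]
-5 127 [92.3 93.6 94.4]
0 136 [93.  94.2 95.4]
5 139 [91.7 94.1 95.4]
10 0 
280 175
leg 26 41 [501.7  25.7  94.7]
leg 32 23 [502.5  31.9  90.2]
leg 38 26 [502.1  38.1  90.5]
leg 44 29 [501.8  44.2  91. ]
leg 50 29 [501.5  50.2  92. ]
leg 56 29 [500.5  56.1  93.3]
leg 62 25 [500.2  61.9  93.9]
leg 68 0 
leg 74 0
```

View pics/w8c.png

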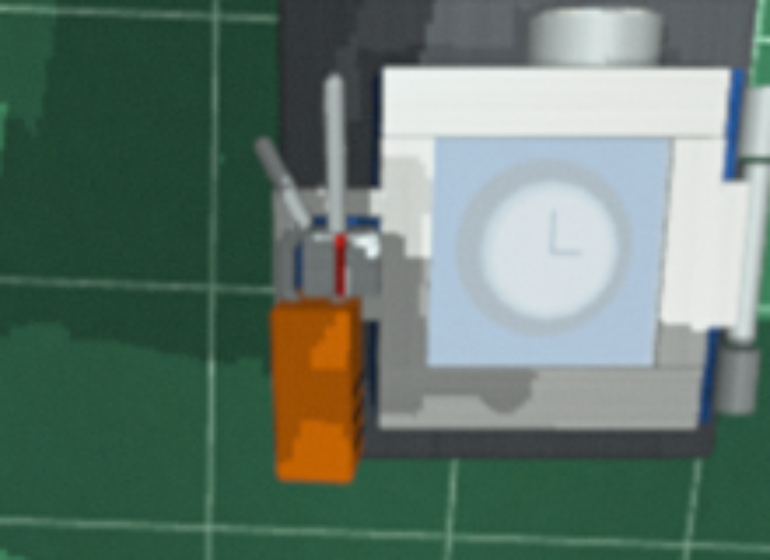

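The crop shows the cotter through the post and the bent leg's crest behind it at (303,222). The spacing between the legs is about 19 mm, which means the bent leg is relaxed. The handle sags 0.13 rad, under the 0.25 limit, and the seat is within about 2–3 mm. The lid is shut and the robot is clear, so I'm handing in.

```bash
python3 -c "
from cell import *
print(job_done(),state()['t'])"
```

```text
the job is handed in; nothing more can be done
the job is handed in; nothing more can be done
```

The lid is shut and the orange cotter is through the post with its bent leg snapped over, its handle sagging about 0.13 rad (limit 0.25); I handed the job in at about 18 s and saw no sign of a bystander being moved, but no verdict came back.

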